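# Lid the stone tin, then lift the sagging bolt clear and hold the store gate ajar

## Task

Closing up for the evening: put the loose lid on the grey tin with the stone in it and let go of it, so that the tin is ready to go into the little wire store cage. Then take the red knob of the cage's barrel bolt, lift the sagging bolt over the bent-up lip of its keeper while you pull it back, without forcing it against the keeper, and swing the gate about 30 degrees open against its closing spring. Finish while still gripping the red knob and holding the gate ajar there, with the tin left closed and upright and the glass spirit lamp, vial, steel block and brass weight left where they stand.

Things in the scene. Friction and masses are not known exactly. Their poses are not given: they have to be found in the camera images.
- tin: open round grey metal tin, 68 mm across, 43 mm high, about 0.1 kg, loose, with a white stone (20 x 20 x 23 mm) lying inside; origin at the centre of its underside, z up
- tin_lid: loose brass lid, 0.08 kg, lying plug down on the bench: flange 74 mm across (6 to 10 mm above the origin), below it a dark plug 40 mm across, 6 mm deep, above it an upright round dark-wood knob 16 mm thick, 10 to 38 mm above the origin. Origin: centre of the plug's underside, on the knob's axis, z up. Seated, the flange rests on the tin's rim, origin 37 mm above the tin's; plug play about 5 mm
- cage: grey wire store cage fixed to the bench, 250 mm wide (y), 135 mm deep (x), roof top at z = 103 mm; origin on the bench at the middle of the front opening, x into the cage, y left as seen from the front. A green gate fills the front. The level barrel bolt, a 10 mm steel bar along y, lies 20 mm in front of the gate (x = -20 mm), axis 78 mm up as it sags; its tip points to -y, into the keeper
- gate_hinge (a point): point on the gate's upright hinge axis, 100 mm above the bench, at x = 0, y = +106 mm in the cage's frame; turns with the gate
- gate (a joint): swing of the gate, rad: 0 shut, grows as its free (-y) end swings out to the cage's front (-x), clockwise seen from above; range 0 to 1.3. A spring pulls it shut with 0.18 N m when shut, about 0.45 N m at 0.52 rad (30 degrees). It cannot open until the bolt is drawn
- bolt_draw (a joint): how far the bolt is drawn back, m: 0 to 0.004 at the start (shot home), grows towards the hinge (+y of the cage when the gate is shut), stop at 0.045; its tip leaves the keeper at 0.025. A drag of about 1 N
- bolt_lift (a joint): how far the bolt is lifted straight up in its tall worn guides, m: 0 sagged, stop at 0.015; it drops back by its own weight (about 2 N) when let go. Below 0.007 the nose under the bolt's tip catches on the keeper's lip when drawn about 0.008; lifted higher than 0.007 it passes
- knob_mid (a point): middle of the red knob of the bolt, on its axis: an upright round post 16 mm thick and 42 mm tall on a 10 mm neck, moving with the bolt; it stands 115 to 156 mm above the bench while the bolt sags (this point 136 mm), all above the gate and roof, free to grip; at x = -20 mm, y = -10 mm in the cage's frame with the bolt home, 118 mm from the hinge axis
- keeper: keeper on the cage's right front post (its -y side): a dark steel pocket with a bent-up brass lip across the bolt's way, lip top 72 mm above the bench at y = -103 mm in the cage's frame, and a front cheek up to z = 106 mm; origin that of the cage
- spirit_lamp: spirit lamp, round glass with brass cap, 69 mm across, 78 mm high, loose bystander; origin at the centre of its underside
- oil_vial: square glass vial with grey cap, 30 x 34 x 64 mm, loose bystander; origin at the centre of its underside
- bench_block: steel block, 52 x 52 x 48 mm, loose bystander; origin at the centre of its underside
- brass_weight: brass weight, 32 mm across, 30 mm high, loose bystander; origin at the centre of its underside
Mind the look-alikes: they are no part of the job. What is shaped like the tin_lid but orange or purple is not meant.

How it is judged:
On the way, in this order (a step that is already met when the one before it is completed fails the run):
1. the lid lies flat on the tin and has been let go (horizontal distance between tin_lid and tin below 0.014 m and z of tin_lid in the frame of tin between 0.032 and 0.042 m and angle between each of tin_lid, tin's own z axis and vertical below 0.1 rad and contact force between the fingers and tin_lid below 0.1 N), for 0.2 s.
2. the bolt is drawn clear of the keeper by its knob while the gate is still nearly shut (value of joint bolt_draw above 0.025 m and value of joint gate below 0.25 rad and contact force between the fingers and bolt_draw above 1 N), for 0.05 s.
At the end, for the whole second after the job is handed in: the fingers still grip the red knob (over 2 N) with the bolt drawn at least 20 mm and the gate held still between 20 and 40 degrees open (0.35 to 0.70 rad); the lid lies flat on the tin, within 14 mm of its middle, let go, and the tin stands upright (both within 0.1 rad) (all of step 1 and value of joint gate between 0.35 and 0.7 rad and velocity of joint gate between -0.1 and 0.1 rad/s and value of joint bolt_draw above 0.02 m and contact force between the fingers and bolt_draw above 2 N); the arm keeps its last pose, push and grip.
It fails at once if the keeper is pushed or pulled with more than 40 N (contact force between keeper and anything else above 40 N).
It fails at once if the spirit lamp is shifted by more than 30 mm (distance of spirit_lamp from where it was at the start of the episode above 0.03 m).
It fails at once if the oil vial is shifted by more than 30 mm (distance of oil_vial from where it was at the start of the episode above 0.03 m).
It fails at once if the bench block is shifted by more than 30 mm (distance of bench_block from where it was at the start of the episode above 0.03 m).
It fails at once if the brass weight is shifted by more than 30 mm (distance of brass_weight from where it was at the start of the episode above 0.03 m).
It also fails if it takes over 51 s, if anything falls off the work surface, if the arm or the gripper's body presses on something with over 40 N, if the wrist force passes 120 N, or if a joint passes its speed limit or range.

## Robot

A 6-joint arm with a two-finger parallel gripper is mounted at the origin on a cart in front of the work surface, level with it; the furniture and walls round the work are solid. World frame = base frame: x ahead of the robot, y to its left, z up, the work surface at z = 0. Lengths are in m, angles in rad, forces in N, time in s.
With the tool pointing down it reaches from about 0.35 to 0.95 m from the base axis. Payload 17.4 kg.
Tool frame: the origin (TCP) lies midway between the tips of the shut fingers; the grasp point (between the pads) lies 19 mm behind it (manip.grip_depth is the distance from the TCP to the grasp point, in m); z points along the fingers, y is the line along which they close (so a half turn about z gives the same grasp; the last joint's range is limited). The gripper opens to 93 mm and grips with 3 to 60 N. Pads are 15 mm wide; open, the fingers measure 128 mm over their backs; the gripper's body (75 mm by 188 mm) begins 65 mm behind the grasp point.
Start: joints at [-1.201, 0.116, 1.442, -0, 1.584, -0.038], TCP at [0.268, -0.62, 0.219] pointing down, gripper open.
Joint ranges: [-2.83, 2.83], [-0.83, 2.19], [0.07, 2.5], [-1.14, 4.28], [0.01, 3], [-2.97, 2.97]. Speed limits (rad/s): [1.89, 1.89, 2.22, 3.14, 3.14, 3.14].

## Interface

Orientations are given as a unit quaternion [x, y, z, w].
In Python, from station import status, get_image, camera_params, order, manip gives the robot as it stands.
- The arm moves only by the tool move_arm, never from a script. Its argument "deltas" is text: rows parted by semicolons, each of 5 numbers parted by spaces: the shift along the tool's x, y, z scaled (see below), then the turn about the tool's z scaled (see below), then the closure, from -1 (fully open) to 1 (shut). A call has 1 to 20 rows; each row is the pose to reach, as a shift and turn from the pose commanded when the call began, along the tool's axes at that moment; what a row does not reach only later rows make up. The controller multiplies each number of a shift by 10 cm and each number of a turn by 45 degrees. A row lasts 1/12 s, in which the tool goes at most 41.7 mm and 7.16 degrees, less where a joint would pass 70% of its speed; a pose out of reach is approached as far as the arm can. A call with a number of a shift or a turn outside -1 to 1 is refused whole. A call with a gripper value outside its range is refused whole. The fingers move at their own pace and stop on an object; the grip force is fixed at half the most. Time passes only in rows, so rows that repeat a pose let the fingers close. It gives the time, the measured TCP pose, the force, the opening and the grip force at its end, in the units of the state.
- status.read_state(): the state, without advancing time (a new reading comes with each control period).
- get_image(name): name is "side" or "top" or "wrist"; returns (picture, depth): 400x640x3 uint8, red, green, blue; 400x640 float32, m along the optical axis (not along the pixel's ray), 0 where there is no reading.
- camera_params(name): a dict with "K" (3x3 intrinsics, pixels), "k1" (the pictures are not rectified: a ray, as slopes to the right and down, at radius r is drawn at 1 + k1 r^2 times it, then the intrinsics apply), "position" and "orientation" of the camera in the world; the wrist camera has in their place "tool_from_camera" (4x4, takes a point from camera to tool coordinates, whose origin is the TCP and whose axes are the flange's). Camera axes: x right, y down, z forward; pixel columns grow to the right and rows downward; lengths in m; the calibration is good to about 2 mm. A picture is of the moment at which its call begins: read the wrist's pose just before it. camera_params takes no time and is no camera call.
- order.finish_job(): hands the job in; it is judged then, once.
The state is a dict: "time": time; "q": joint angles; "joint_velocities": joint speeds; "joint_torque": joint torques, N m; "eef_pos": TCP position; "ee_rot": TCP orientation; "contact_force": force on the tool from outside, world axes, zero at the start; "torque": the same for the moment, N m; "finger_gap": finger opening in m; "gripper_force": force on a finger pad.
Only numpy, scipy, OpenCV 4.12 (cv2) and the standard library are available. Lean on these libraries where they do the work, as an engineer would, in place of code of your own. Each camera call takes 0.05 s, during which the arm holds its last target. There are 200 camera calls.

## Working session

There is one attempt and no reset: what is moved stays moved. The work goes in short steps, Python scripts to look and compute and a tool call to move; the robot and the scene stay as the last step left them, time stands still between calls to the robot, and variables do not carry over. Pictures are saved under pics/ and viewed, at most 10 in all, crops included, and the job is handed in when it is done.

Besides the shell and the picture viewer there is one more tool, called as name(argument=value, ...) on one line, values as JSON. move_arm: Moves the arm, as the interface text tells. Shifts and turns lie within -1 to 1; 1 stands for 10 cm of shift or 45 degrees of turn. Its arguments: {"type":"object","properties":{"deltas":{"type":"string"}},"required":["deltas"]}

```bash
mkdir -p pics; cat > h.py <<'E'
import numpy as np, cv2
from scipy.spatial.transform import Rotation as R
from station import status, get_image, camera_params, order, manip
def cam(name, st=None):
    p=camera_params(name)
    if name=='wrist':
        T=np.eye(4);T[:3,:3]=R.from_quat(st['ee_rot']).as_matrix();T[:3,3]=st['eef_pos']
        T=T@np.array(p['tool_from_camera'])
    else:
        T=np.eye(4);T[:3,:3]=R.from_quat(p['orientation']).as_matrix();T[:3,3]=p['position']
    return np.array(p['K']),p['k1'],T
def cloud(name):
    st=status.read_state(); im,d=get_image(name); K,k1,T=cam(name,st)
    h,w=d.shape; v,u=np.mgrid[:h,:w].astype(np.float64)
    pts=np.stack([u,v],-1).reshape(-1,1,2)
    n=cv2.undistortPoints(pts,K,np.array([k1,0,0,0.])).reshape(h,w,2)
    P=np.dstack([n*d[...,None],d])@T[:3,:3].T+T[:3,3]
    P[d==0]=np.nan
    return im,d,P
def save(name,im): cv2.imwrite('pics/'+name+'.png',im[...,::-1])
E
python3 - <<'E'
from h import *
s=status.read_state(); print(s['eef_pos'],s['ee_rot'],s['finger_gap'],s['time'],manip.grip_depth)
for n in('top','side'):
    im,d,P=cloud(n); save(n,im); np.savez(n,im=im,d=d,P=P); print(n,cam(n)[2][:3].round(3).tolist(),(d==0).mean())
E
```

```text
[ 0.26761569 -0.61945998  0.21791017] [ 9.79284670e-01  2.02487530e-01 -8.04148300e-05 -5.73678565e-04] 0.09337531096033165 0.0 0.0188
top [[0.006, -0.998, 0.056, 0.524], [-1.0, -0.005, 0.012, 0.005], [-0.011, -0.056, -0.998, 1.047]] 0.00396875
side [[-0.847, -0.229, 0.48, -0.029], [-0.531, 0.408, -0.743, 0.918], [-0.026, -0.884, -0.467, 0.675]] 0.00403125
```

View pics/top.png

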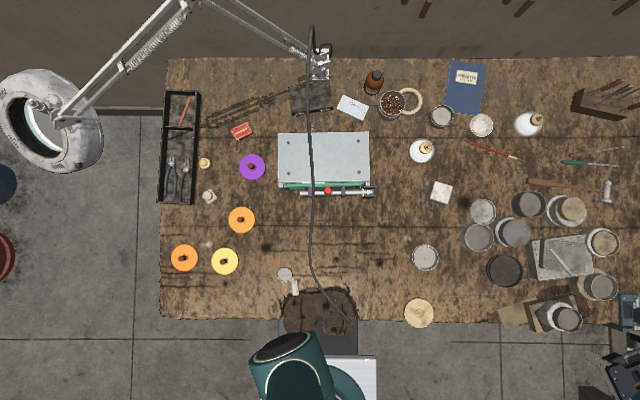

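View pics/side.png

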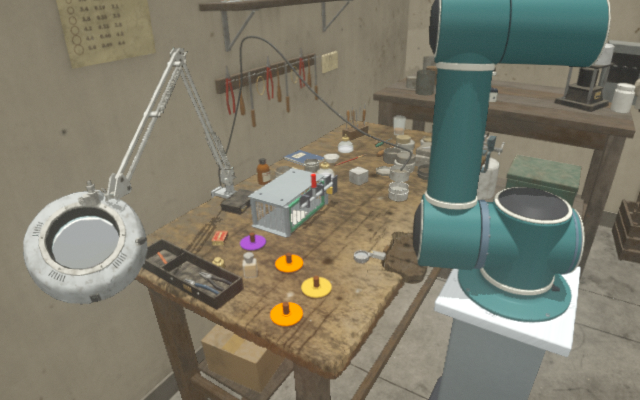

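The brass lid candidates are yellow (224,261), orange (241,219), orange (184,258) and purple (252,167). The yellow one fits "brass". The grey tin could be (424,257), (441,116) or (481,125), so I'll check crops.

```bash
python3 - <<'E'
from h import *
z=np.load('top.npz');im=z['im'];P=z['P']
a=cv2.resize(im[90:290,380:540],None,fx=2.5,fy=2.5,interpolation=3)
b=cv2.resize(im[120:300,165:385],None,fx=1.8,fy=1.8,interpolation=3)
c=np.zeros((600,800,3),np.uint8);c[:500,:400]=a;c[:b.shape[0],404:800]=b[:,:396];save('crop1',c)
for u,v in[(224,261),(424,257),(441,116),(481,125),(424,247),(414,257),(421,151),(441,192),(209,196),(204,163),(327,190),(312,150),(310,250),(310,100),(320,300),(500,200),(360,140),(280,140),(280,180),(368,180)]: print(u,v,P[v,u].round(3))
E
```

```text
224 261 [0.416 0.255 0.039]
424 257 [ 0.43  -0.287  0.029]
441 116 [ 0.821 -0.34   0.019]
481 125 [ 0.798 -0.456  0.007]
424 247 [ 0.457 -0.287  0.027]
414 257 [ 0.43  -0.26   0.027]
421 151 [ 0.714 -0.273  0.061]
441 192 [ 0.606 -0.329  0.048]
209 196 [0.591 0.293 0.061]
204 163 [0.684 0.318 0.03 ]
327 190 [ 0.6   -0.019  0.156]
312 150 [0.635 0.013 0.478]
310 250 [0.471 0.017 0.356]
310 100 [0.863 0.026 0.027]
320 300 [ 0.306 -0.005  0.002]
500 200 [ 0.588 -0.508 -0.001]
360 140 [ 0.734 -0.105  0.102]
280 140 [0.734 0.101 0.102]
280 180 [0.63  0.1   0.104]
368 180 [ 0.631 -0.125  0.104]
```

View pics/crop1.png

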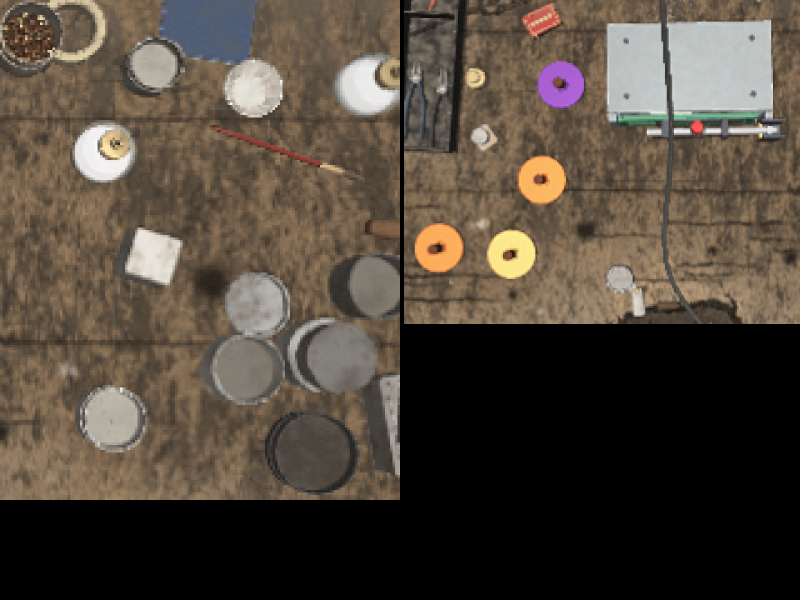

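The yellow lid at (224,261) is a brass colour with a dark knob, which sets it apart from the orange ones. The cable hangs at about z = 0.36 to 0.48. Next I'll check the height profiles of the tins.

```bash
python3 - <<'E'
from h import *
z=np.load('top.npz');im=z['im'];P=z['P']
for u,v in[(424,257),(441,116),(483,210),(478,237)]:
    print(u,v);print((P[v-16:v+17:2,u-16:u+17:2,2]*1000).round())
# side view crop of tin (project)
K,k1,T=cam('side')
def proj(p):
    q=np.linalg.inv(T)@np.r_[p,1];return cv2.projectPoints(q[:3].reshape(1,3),np.zeros(3),np.zeros(3),K,np.array([k1,0,0,0.]))[0].ravel()
print(proj([.43,-.287,.04]),proj([.82,-.34,.02]))
s=np.load('side.npz')['im'];a,b=proj([.43,-.287,.04]).astype(int)
c1=cv2.resize(s[b-40:b+40,a-50:a+50],None,fx=4,fy=4,interpolation=3)
c2=cv2.resize(s[150:250,240:340],None,fx=4,fy=4,interpolation=3)
t=cv2.resize(im[237:277,404:444],None,fx=8,fy=8,interpolation=3)
c=np.zeros((600,800,3),np.uint8);c[:320,:400]=c1[:320,:400];c[:400,400:800]=c2;c[325:595,:320]=t[20:290];save('crop2',c)
def mid(m):return np.nanmean(P[m],axis=0).round(4),m.sum()
f=im.astype(int);
# lid flange
box=np.zeros(P.shape[:2],bool);box[243:279,206:242]=1
m=box&(P[...,2]>.005)&(P[...,2]<.02);ys,xs=np.nonzero(m);print('flange',mid(m),cv2.minEnclosingCircle(P[m][:,:2].astype(np.float32)))
m=box&(P[...,2]>.03);print('knob',mid(m))
box[:]=0;box[240:275,407:442]=1;m=box&(P[...,2]>.037);print('tinrim',cv2.minEnclosingCircle(P[m][:,:2].astype(np.float32)))
box[:]=0;box[180:200,318:338]=1;m=box&(P[...,2]>.13);print('red',mid(m))
box[:]=0;box[170:205,270:380]=1
m=box&(f[...,0]<80)&(f[...,1]>100)&(f[...,2]<130);print('gate',m.sum(),np.polyfit(P[m][:,1],P[m][:,0],1))
m=np.zeros(P.shape[:2],bool);m[120:200,270:380]=1;m&=(P[...,2]>.095)&(P[...,2]<.11)
print('roof',cv2.minAreaRect(P[m][:,:2].astype(np.float32)))
E
```

```text
424 257
[[-1.  5.  1.  2.  1.  3. -3.  3.  1. -1.  3.  1. -0. -1.  0. -1. -3.]
 [-1. -1. -0. -0. -3.  3.  1.  2. -3.  2.  1. -2. -3.  1.  2. -0. -0.]
 [-2. -1.  1.  2.  6. 18. 28. 37. 43. 42. 42. -0. -1. -1. -2. -3. -2.]
 [-2.  1. -2. 12. 28. 42. 26. 27. 27. 27. 27. 21. 44. -1.  0. -1.  0.]
 [ 2. -1.  5. 30. 41. 28. 27. 26. 28. 27. 26. 24. 21. 41. -4. -1.  1.]
 [-2. -4. 15. 33. 24. 27. 25. 29. 27. 25. 27. 28. 28. 27. 45.  0. nan]
 [ 1.  8. 29. 42. 30. 26. 25. 30. 28. 26. 26. 29. 27. 27. 38. -2. -1.]
 [ 4. 10. 30. 23. 25. 28. 26. 27. 26. 29. 31. 26. 26. 24. 37.  3.  0.]
 [-0.  9. 28. 27. 25. 27. 25. 26. 29. 28. 25. 23. 29. 28. 34. -3. -1.]
 [-1.  0. 29. 26. 26. 27. 29. 29. 28. 28. 27. 24. 27. 29. 32. -2. -1.]
 [ 2. -2. 21. 42. 26. 22. 26. 24. 29. 29. 24. 27. 27. 26. 35.  0. -2.]
 [-2. -1. -1. 27. 21. 27. 26. 26. 26. 26. 27. 29. 27. 26. 44.  1.  1.]
 [-2.  1. -0.  1. 42. 30. 27. 25. 28. 24. 26. 27. 23. 33. -1. -4.  2.]
 [ 1.  2.  2.  0. 27. 40. 26. 27. 28. 28. 29. 25. 38. 42. -2.  1. -0.]
 [ 4.  2. -1. -1. -1. -0. 30. 35. 30. 32. 38. 41.  3.  2.  0.  1.  2.]
 [ 0.  2. -1.  0. -2. -2.  
[... 4362 characters left out ...]
 illegal value
 ** On entry to DLASCL parameter number  5 had an illegal value
 ** On entry to DLASCL parameter number  4 had an illegal valueTraceback (most recent call last):
  File "<stdin>", line 24, in <module>
    c, resids, rank, s = lstsq(lhs, rhs, rcond)
                         ~~~~~^^^^^^^^^^^^^^^^^
    x, resids, rank, s = _umath_linalg.lstsq(a, b, rcond,
                         ~~~~~~~~~~~~~~~~~~~^^^^^^^^^^^^^
                                             signature=signature)
                                             ^^^^^^^^^^^^^^^^^^^^
    raise LinAlgError("SVD did not converge in Linear Least Squares")
numpy.linalg.LinAlgError: SVD did not converge in Linear Least Squares
```

View pics/crop2.png

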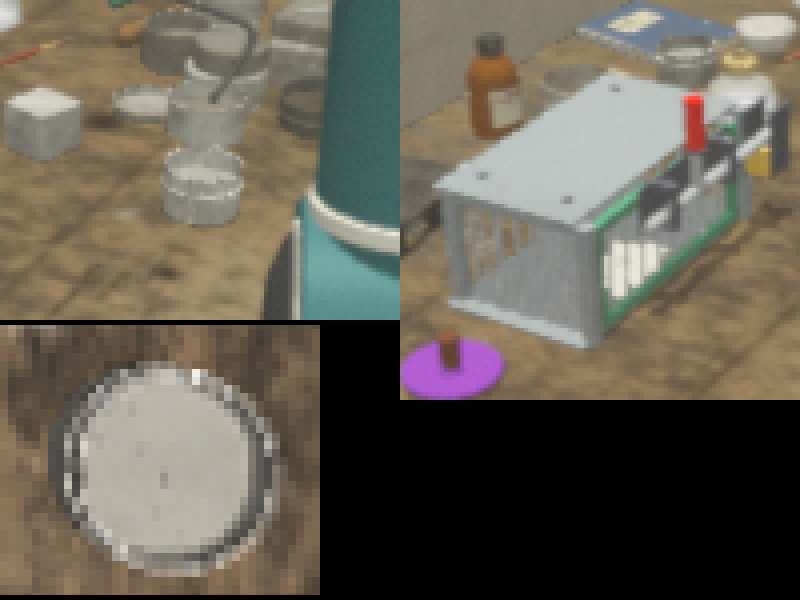

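```bash
python3 - <<'E'
from h import *
z=np.load('top.npz');im=z['im'];P=z['P'];f=im.astype(int)
print(np.array(camera_params('wrist')['tool_from_camera']).round(3).tolist())
for v in range(40,330,20):
    s=slice(295,358);zz=P[v,s,2];m=(f[v,s].sum(1)<230)&(zz>.13)
    if m.any(): print(v,np.nonzero(m)[0][[0,-1]]+295,np.nanmedian(P[v,s][m],0).round(3))
ok=np.isfinite(P[...,2])
box=np.zeros(P.shape[:2],bool);box[175:200,270:385]=1
m=ok&box&(f[...,1]-f[...,0]>30);print('gate',m.sum(),np.polyfit(P[m][:,1],P[m][:,0],1),P[m].min(0),P[m].max(0))
m=np.zeros(P.shape[:2],bool);m[125:181,272:376]=1;m&=ok&(P[...,2]>.095)&(P[...,2]<.11)
print('roof',cv2.minAreaRect(P[m][:,:2].astype(np.float32)))
for v in range(186,198):
  r=P[v,300:376];print(v,(r[::6,2]*1000).round().tolist())
for u,v in[(530,205),(513,232),(570,210),(603,242),(568,318),(600,286),(505,270)]: print(u,v,P[v,u].round(3))
E
```

```text
[[0.0, -0.964, -0.265, 0.073], [1.0, -0.0, 0.001, -0.001], [-0.0, -0.265, 0.964, -0.165], [0.0, 0.0, 0.0, 1.0]]
40 [308 315] [0.812 0.013 0.472]
60 [304 309] [0.825 0.027 0.369]
80 [306 309] [0.719 0.018 0.544]
100 [308 309] [0.695 0.018 0.532]
120 [307 309] [0.671 0.019 0.516]
140 [308 310] [0.647 0.018 0.493]
160 [310 311] [0.621 0.016 0.466]
180 [312 313] [0.593 0.012 0.438]
200 [312 314] [0.561 0.012 0.411]
220 [311 313] [0.527 0.013 0.388]
240 [309 311] [0.49  0.017 0.367]
260 [309 311] [0.452 0.017 0.346]
280 [315 315] [0.411 0.008 0.322]
320 [344 349] [ 0.318 -0.057  0.254]
gate 264 [-0.02642632  0.61957911] [ 0.61402442 -0.10863234  0.01071253] [0.62692451 0.09351632 0.10557542]
roof ((0.6938319802284241, -0.011320114135742188), (0.12775614857673645, 0.23464713990688324), 0.2687176465988159)
186 [95.0, 101.0, 429.0, 104.0, 101.0, 103.0, 100.0, 102.0, 98.0, 99.0, 2.0, 104.0, 104.0]
187 [39.0, 96.0, 426.0, 87.0, 85.0, 82.0, 81.0, 105.0, 73.0, 12.0, 1.0, 97.0, 98.0]
188 [15.0, 71.0, 426.0, 15.0, 17.0, 157.0, 16.0, 105.0, 8.0, -2.0, 0.0, 69.0, 65.0]
189 [6.0, -2.0, 423.0, -2.0, -
[... 241 characters left out ...]
 422.0, 82.0, 116.0, 144.0, 81.0, 107.0, 87.0, 84.0, 83.0, 85.0, 84.0]
193 [83.0, 82.0, 419.0, 79.0, 115.0, 118.0, 84.0, 105.0, 81.0, 78.0, 82.0, 80.0, 52.0]
194 [82.0, 80.0, 418.0, 81.0, 82.0, 79.0, -1.0, 105.0, -2.0, 2.0, 1.0, 49.0, 51.0]
195 [2.0, -2.0, 417.0, -1.0, 4.0, -1.0, -2.0, 103.0, 2.0, 2.0, 5.0, 104.0, 107.0]
196 [-4.0, 4.0, 415.0, -4.0, 0.0, 4.0, 3.0, 1.0, -3.0, -3.0, -1.0, 101.0, 96.0]
197 [1.0, -3.0, 415.0, -1.0, -2.0, -0.0, 3.0, -1.0, -1.0, -2.0, 0.0, 64.0, 60.0]
530 205 [ 0.573 -0.574  0.027]
513 232 [ 0.5   -0.51   0.059]
570 210 [ 0.558 -0.641  0.083]
603 242 [ 0.476 -0.741  0.055]
568 318 [ 0.291 -0.615  0.1  ]
600 286 [ 0.364 -0.724  0.06 ]
505 270 [ 0.396 -0.508  0.017]
```

move_arm(deltas="1 -1 -0.6 0 -1;1 -1 -0.6 0 -1;1 -1 -0.6 0 -1;1 -1 -0.6 0 -1")

```text
time: 0.43
eef_pos: [0.3205, -0.4859, 0.28]
ee_rot: [0.979, 0.203, 0.0, 0.0]
contact_force: [0.3, -0.7, 0.7]
finger_gap: 0.093
gripper_force: 0.0
```

move_arm(deltas="0.8 -0.7 0 0 -1;0.8 -0.7 0 0 -1;0.8 -0.7 0 0 -1")

```text
time: 0.68
eef_pos: [0.3664, -0.3892, 0.2789]
ee_rot: [0.979, 0.203, 0.0, 0.0]
contact_force: [0.5, 0.0, 0.4]
finger_gap: 0.0929
gripper_force: 0.0
```

move_arm(deltas="0.8 -0.6 0 0 -1;0.8 -0.6 0 0 -1;0.8 -0.6 0 0 -1;0.8 -0.6 0 0 -1")

```text
time: 1.02
eef_pos: [0.4165, -0.3025, 0.2787]
ee_rot: [0.979, 0.204, 0.0, -0.0]
contact_force: [0.7, 0.3, 0.1]
finger_gap: 0.0927
gripper_force: 0.0
```

```bash
python3 - <<'E'
from h import *
im,d,P=cloud('wrist');save('w1',im);np.savez('w1',im=im,P=P)
K,k1,T=cam('side')
q=np.linalg.inv(T)@np.array([.318,-.057,.254,1]);print((K@q[:3]/q[2]).round())
ok=np.isfinite(P[...,2]);m=ok&(P[...,2]>.037)&(P[...,2]<.05)&(np.hypot(P[...,0]-.43,P[...,1]+.287)<.045)
print(m.sum(),cv2.minEnclosingCircle(P[m][:,:2].astype(np.float32)))
v,u=np.nonzero(m);print(u.min(),u.max(),v.min(),v.max())
m=ok&(np.hypot(P[...,0]-.43,P[...,1]+.287)<.03)
print((np.histogram(P[m][:,2],np.arange(0,.06,.004))))
z=np.load('top.npz');im=z['im'];P=z['P'];ok=np.isfinite(P[...,2])
box=np.zeros(P.shape[:2],bool);box[187:197,298:365]=1;m=ok&box&(abs(P[...,2]-.081)<.004);print('bolt',m.sum(),np.polyfit(P[m][:,1],P[m][:,0],1))
E
```

```text
[409. 156.   1.]
183 ((0.4303930699825287, -0.2865833640098572), 0.033082228153944016)
295 340 142 188
(array([   5,    0,    0,    0,    0,   50, 1251,    1,    0,    0,    0,
          0,    0,    0]), array([0.   , 0.004, 0.008, 0.012, 0.016, 0.02 , 0.024, 0.028, 0.032,
       0.036, 0.04 , 0.044, 0.048, 0.052, 0.056]))
bolt 183 [-0.02260302  0.6012538 ]
```

View pics/w1.png

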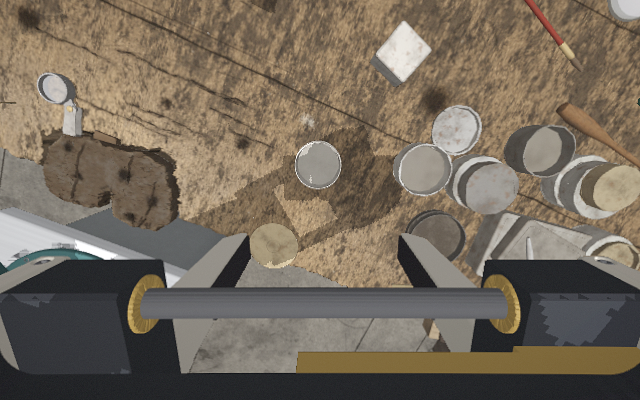

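The tin at (318,165) in the wrist view matches in size: rim radius 33 to 34 mm, 43 mm high. The other grey tins are at (422,169), (455,131) and (437,235). I'll confirm with one enlarged crop.

```bash
python3 - <<'E'
from h import *
w=np.load('w1.npz')['im'];P=np.load('w1.npz')['P'];t=np.load('top.npz');tp=t['P']
a=cv2.resize(w[130:200,285:385-30],None,fx=5.7,fy=5.7,interpolation=3)[:400,:400]
b=cv2.resize(t['im'][100:135,424:459],None,fx=11.4,fy=11.4,interpolation=3)[:400,:400]
c=np.zeros((400,800,3),np.uint8);c[:a.shape[0],:a.shape[1]]=a;c[:b.shape[0],400:400+b.shape[1]]=b;save('crop3',c)
for n,Q,(x,y) in[('424',tp,(.43,-.287)),('441',tp,(.82,-.335)),('478',tp,(.49,-.43)),('478w',P,(.49,-.43))]:
    m=np.isfinite(Q[...,2])&(np.hypot(Q[...,0]-x,Q[...,1]-y)<.05)&(Q[...,2]>.033)&(Q[...,2]<.06)
    print(n,m.sum(),np.percentile(Q[m][:,2],[50,95]).round(4),cv2.fitEllipse(Q[m][:,:2].astype(np.float32)))
E
```

```text
424 90 [0.0405 0.0447] ((0.43033015727996826, -0.2863937318325043), (0.06336256861686707, 0.06683649867773056), 96.1248779296875)
441 47 [0.0353 0.0379] ((0.8196784257888794, -0.3386567533016205), (0.055013515055179596, 0.059160590171813965), 17.55974578857422)
478 141 [0.0387 0.0428] ((0.4858818054199219, -0.4317629039287567), (0.07210254669189453, 0.08024412393569946), 24.342361450195312)
478w 422 [0.0388 0.0405] ((0.48547741770744324, -0.4306962490081787), (0.06970592588186264, 0.07996644824743271), 12.732967376708984)
```

View pics/crop3.png

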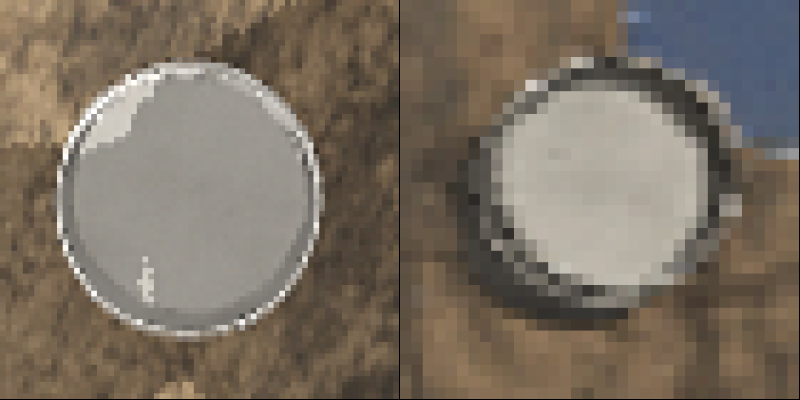

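The tin at (0.430, -0.287) is the only one with the right size: 67 mm across, 43 mm high, filled with white. The tin on the right of the crop is only 58 mm by 37 mm. I'll go over the hanging cable to the brass lid.

move_arm(deltas="0.3 -0.9 -0.7 0.52 0;0.3 -0.9 -0.7 0.52 0;0.3 -0.9 -0.7 0.52 0;0.3 -0.9 -0.7 0.52 0")

```text
time: 1.4
eef_pos: [0.4067, -0.2088, 0.3536]
ee_rot: [1.0, -0.004, 0.003, 0.001]
contact_force: [-0.4, 0.3, 0.6]
finger_gap: 0.0711
gripper_force: 0.0
```

move_arm(deltas="-0.1 -1 -0.9 0 0;-0.1 -1 -0.9 0 0;-0.1 -1 -0.9 0 0;-0.1 -1 -0.9 0 0")

```text
time: 1.73
eef_pos: [0.3963, -0.1089, 0.4433]
ee_rot: [1.0, -0.0, 0.003, 0.001]
contact_force: [0.5, 0.4, 0.7]
finger_gap: 0.0478
gripper_force: 0.0
```

move_arm(deltas="0 -1 0 0 0;0 -1 0 0 0;0 -1 0 0 0")

```text
time: 1.98
eef_pos: [0.3968, -0.0088, 0.4386]
ee_rot: [1.0, -0.0, 0.0, -0.0]
contact_force: [0.5, -0.3, 1.3]
finger_gap: 0.0466
gripper_force: 0.0
```

move_arm(deltas="0 -1 0 0 0;0 -1 0 0 0;0 -1 0 0 0")

```text
time: 2.23
eef_pos: [0.3971, 0.0917, 0.4381]
ee_rot: [1.0, 0.0, -0.0, -0.0]
contact_force: [-0.1, -0.8, -0.4]
finger_gap: 0.0466
gripper_force: 0.0
```

move_arm(deltas="0 -1 0.9 0 0;0 -1 0.9 0 0;0 -1 0.9 0 0;0 -1 0.9 0 0")

```text
time: 2.57
eef_pos: [0.3968, 0.1912, 0.3434]
ee_rot: [1.0, 0.0, -0.003, 0.001]
contact_force: [-0.2, -0.8, 0.3]
finger_gap: 0.0465
gripper_force: 0.0
```

move_arm(deltas="0.18 -0.68 1 0 0;0.18 -0.68 1 0 0;0.18 -0.68 1 0 0;0.18 -0.68 1 0 0")

```text
time: 2.9
eef_pos: [0.4148, 0.2578, 0.2416]
ee_rot: [1.0, 0.0, -0.004, 0.002]
contact_force: [0.0, -0.0, -1.2]
finger_gap: 0.0465
gripper_force: 0.0
```

move_arm(deltas="0 0 1 0 0;0 0 1 0 0;0 0 1 0 0;0 0 1 0 0;0 0 1 0 0")

```text
time: 3.32
eef_pos: [0.4158, 0.2563, 0.1494]
ee_rot: [1.0, -0.001, -0.0, 0.0]
contact_force: [-0.1, 0.6, 1.4]
finger_gap: 0.0464
gripper_force: 0.0
```

```bash
python3 - <<'E'
from h import *
im,d,P=cloud('wrist');save('w2',im)
print(status.read_state()['eef_pos'])
ok=np.isfinite(P[...,2])
r=np.hypot(P[...,0]-.415,P[...,1]-.26)
m=ok&(r<.02)&(P[...,2]>.034)&(P[...,2]<.042);print('knob',m.sum(),P[m].mean(0) if m.any() else 0)
print(cv2.minEnclosingCircle(P[m][:,:2].astype(np.float32)))
m=ok&(r<.045)&(P[...,2]>.006)&(P[...,2]<.014);print('fl',m.sum(),cv2.minEnclosingCircle(P[m][:,:2].astype(np.float32)))
E
```

```text
[0.41630415 0.25668749 0.15063621]
knob 182 [0.41530552 0.26213479 0.03672689]
((0.41458314657211304, 0.2622862458229065), 0.007952834479510784)
fl 3138 ((0.41460561752319336, 0.2620726227760315), 0.03710619732737541)
```

View pics/w2.png

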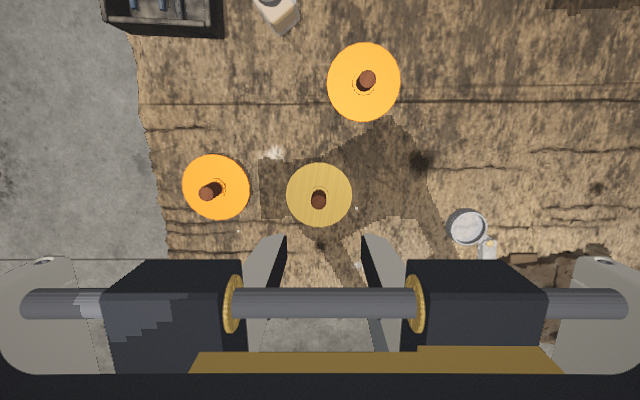

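The brass lid is at (319,195), clearly yellower than the orange ones at (216,188) and (364,81). I'll descend, grip and lift.

move_arm(deltas="-0.02 -0.055 0.7 0 0;-0.02 -0.055 0.7 0 0;-0.02 -0.055 0.7 0 0")

```text
time: 3.62
eef_pos: [0.4123, 0.2618, 0.0759]
ee_rot: [1.0, -0.0, -0.002, 0.001]
contact_force: [-0.4, -0.4, -1.3]
finger_gap: 0.0468
gripper_force: 0.0
```

move_arm(deltas="0 0 0.4 0 0;0 0 0.66 0 0;0 0 0.66 0 0;0 0 0.66 0 0;0 0 0.66 0 1;0 0 0.66 0 1;0 0 0.66 0 1;0 0 0.66 0 1;0 0 0.66 0 1;0 0 0.66 0 1;0 0 0.66 0 1")

```text
time: 4.53
eef_pos: [0.4135, 0.2627, 0.0132]
ee_rot: [1.0, -0.0, 0.0, -0.0]
contact_force: [-1.2, -1.5, 6.3]
finger_gap: 0.0152
gripper_force: 30.0
```

move_arm(deltas="0 0 -0.3 0 1;0 0 -0.6 0 1;0 0 -1 0 1;0 0 -1 0 1;0 0 -1 0 1")

```text
time: 4.95
eef_pos: [0.4141, 0.2631, 0.1148]
ee_rot: [1.0, -0.0, 0.002, -0.001]
contact_force: [-0.1, -0.6, -1.1]
finger_gap: 0.0152
gripper_force: 30.0
```

move_arm(deltas="0 0.3 -1 0 1;0 0.3 -1 0 1;0 0.3 -1 0 1;0 0.3 -1 0 1")

```text
time: 5.28
eef_pos: [0.4143, 0.2322, 0.2164]
ee_rot: [1.0, -0.001, 0.002, -0.001]
contact_force: [-1.1, 0.7, 0.6]
finger_gap: 0.0154
gripper_force: 30.0
```

move_arm(deltas="0 0.9 -1 0 1;0 0.9 -1 0 1;0 0.9 -1 0 1;0 0.9 -1 0 1")

```text
time: 5.62
eef_pos: [0.4136, 0.1404, 0.3157]
ee_rot: [1.0, -0.001, 0.002, -0.0]
contact_force: [0.5, 0.0, 0.4]
finger_gap: 0.0152
gripper_force: 30.0
```

move_arm(deltas="0 0.9 -1 0 1;0 0.9 -1 0 1;0 0.9 -1 0 1;0 0.9 -1 0 1")

```text
time: 5.95
eef_pos: [0.4136, 0.0502, 0.4154]
ee_rot: [1.0, -0.001, 0.001, 0.0]
contact_force: [1.2, -0.1, 0.6]
finger_gap: 0.0153
gripper_force: 30.0
```

move_arm(deltas="0 1 0 0 1;0 1 0 0 1;0 1 0 0 1;0 1 0 0 1")

```text
time: 6.28
eef_pos: [0.4135, -0.0499, 0.4101]
ee_rot: [1.0, -0.002, -0.002, -0.0]
contact_force: [0.0, 0.4, -1.5]
finger_gap: 0.0151
gripper_force: 30.0
```

move_arm(deltas="0.1 1 0 0 1;0.1 1 0 0 1;0.1 1 0 0 1;0.1 1 0 0 1")

```text
time: 6.62
eef_pos: [0.4238, -0.1496, 0.4099]
ee_rot: [1.0, -0.002, -0.002, -0.001]
contact_force: [0.6, -0.5, -0.5]
finger_gap: 0.0152
gripper_force: 30.0
```

move_arm(deltas="0.1 0.9 0.9 0 1;0.1 0.9 0.9 0 1;0.1 0.9 0.9 0 1;0.1 0.9 0.9 0 1")

```text
time: 6.95
eef_pos: [0.4326, -0.2389, 0.3146]
ee_rot: [1.0, -0.001, -0.004, -0.002]
contact_force: [0.3, -0.1, -1.1]
finger_gap: 0.0153
gripper_force: 30.0
```

move_arm(deltas="0 0.45 1 0 1;0 0.45 1 0 1;0 0.45 1 0 1;0 0.45 1 0 1;0 0.45 1 0 1")

```text
time: 7.37
eef_pos: [0.433, -0.2811, 0.2215]
ee_rot: [1.0, -0.0, -0.001, -0.001]
contact_force: [0.0, -0.1, 0.6]
finger_gap: 0.0155
gripper_force: 30.0
```

```bash
python3 - <<'E'
from h import *
im,d,P=cloud('wrist');s=status.read_state();e=np.array(s['eef_pos']);print(e)
ok=np.isfinite(P[...,2]);f=im.astype(int)
Q=P-e
m=ok&(np.hypot(Q[...,0],Q[...,1])<.05)&(abs(Q[...,2]+.004)<.012)&(f[...,0]-f[...,2]>50)
v,u=np.nonzero(m);print(m.sum(),u.min(),u.max(),v.min(),v.max())
c,r=cv2.minEnclosingCircle(Q[m][:,:2].astype(np.float32));print(c,r)
A=np.c_[Q[m][:,:2],np.ones(m.sum())];print(np.linalg.lstsq(A,Q[m][:,2],rcond=None)[0])
E
```

```text
[ 0.43352189 -0.28132907  0.22340309]
5398 266 380 187 286
(0.0008995250100269914, 0.0008215846610255539) 0.03690912574529648
[-0.00452672  0.00178474 -0.0059969 ]
```

move_arm(deltas="-0.04 0.064 1 0 1;-0.04 0.064 1 0 1;-0.04 0.064 1 0 1;-0.04 0.064 1 0 1;-0.04 0.064 1 0 1")

```text
time: 7.83
eef_pos: [0.4298, -0.2884, 0.1246]
ee_rot: [1.0, 0.0, 0.001, 0.0]
contact_force: [0.3, -1.1, 0.7]
finger_gap: 0.0152
gripper_force: 30.0
```

move_arm(deltas="0 0 0.3 0 1;0 0 0.5 0 1;0 0 0.6 0 1;0 0 0.62 0 1;0 0 0.64 0 1;0 0 0.66 0 1;0 0 0.66 0 1;0 0 0.66 0 1")

```text
time: 8.5
eef_pos: [0.4294, -0.2891, 0.0577]
ee_rot: [1.0, -0.0, 0.001, 0.0]
contact_force: [-0.2, -0.2, -1.4]
finger_gap: 0.0153
gripper_force: 30.0
```

move_arm(deltas="0 -0.01 0.02 0 1;0 -0.01 0.03 0 1;0 -0.01 0.04 0 1;0 -0.01 0.05 0 1;0 -0.01 0.05 0 1")

```text
time: 8.92
eef_pos: [0.4289, -0.2877, 0.0514]
ee_rot: [1.0, -0.0, -0.0, -0.0]
contact_force: [0.2, -0.2, -0.9]
finger_gap: 0.0155
gripper_force: 30.0
```

move_arm(deltas="0 0 0.01 0 1;0 0 0.01 0 1;0 0 0.02 0 1;0 0 0.02 0 1")

```text
time: 9.25
eef_pos: [0.4292, -0.2881, 0.0505]
ee_rot: [1.0, -0.0, 0.0, 0.0]
contact_force: [-3.2, 1.7, 8.2]
finger_gap: 0.0152
gripper_force: 30.0
```

Contact on the rim, so I'll let go and rise straight up.

move_arm(deltas="0 0 0 0 0.5;0 0 0 0 0;0 0 0 0 0;0 0 0 0 0;0 0 0 0 0;0 0 -0.2 0 0;0 0 -0.5 0 0;0 0 -1 0 0;0 0 -1 0 0;0 0 -1 0 0;0 0 -1 0 0")

```text
time: 10.17
eef_pos: [0.429, -0.2879, 0.1496]
ee_rot: [1.0, -0.0, 0.0, 0.0]
contact_force: [-0.1, 0.3, -0.4]
finger_gap: 0.0462
gripper_force: 0.0
```

```bash
python3 - <<'E'
from h import *
im,d,P=cloud('wrist');save('w3',im);print(status.read_state()['eef_pos'])
ok=np.isfinite(P[...,2]);f=im.astype(int)
m=ok&(np.hypot(P[...,0]-.43,P[...,1]+.287)<.055)&(P[...,2]>.04)&(P[...,2]<.053)
c,r=cv2.minEnclosingCircle(P[m][:,:2].astype(np.float32));print(m.sum(),c,r)
A=np.c_[P[m][:,:2]-c,np.ones(m.sum())];print(np.linalg.lstsq(A,P[m][:,2],rcond=None)[0])
E
```

```text
[ 0.42866762 -0.28758129  0.14852819]
3963 (0.42988383769989014, -0.28737717866897583) 0.03693629428744316
[ 0.00284163 -0.00441211  0.04646475]
```

View pics/w3.png

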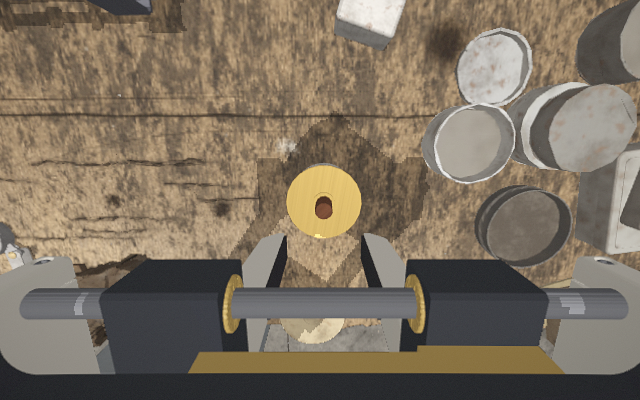

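The lid is seated flat on the tin at (323,200), with the flange top at 46.5 mm, let go and centred within 1 mm. Now to the red knob.

move_arm(deltas="0.55 -0.9 -0.7 0 0;0.55 -0.9 -0.7 0 0;0.55 -0.9 -0.7 0 0;0.55 -0.9 -0.7 0 0")

```text
time: 10.55
eef_pos: [0.4865, -0.1945, 0.2223]
ee_rot: [1.0, 0.001, 0.002, -0.0]
contact_force: [-0.0, -1.8, 1.5]
finger_gap: 0.0464
gripper_force: 0.0
```

move_arm(deltas="0.55 -0.9 0 0 0;0.55 -0.9 0 0 0;0.55 -0.9 0 0 0;0.55 -0.9 0 0 0")

```text
time: 10.88
eef_pos: [0.54, -0.1048, 0.2172]
ee_rot: [1.0, 0.001, -0.001, -0.001]
contact_force: [-0.2, 0.1, -0.2]
finger_gap: 0.0466
gripper_force: 0.0
```

move_arm(deltas="0.2 -0.3 0 0 0;0.3 -0.5 0 0 0;0.45 -0.7 0 0 0;0.55 -0.85 0 0 0;0.55 -0.85 0 0 0;0.55 -0.85 0 0 0")

```text
time: 11.38
eef_pos: [0.5937, -0.023, 0.2177]
ee_rot: [1.0, 0.0, -0.001, 0.0]
contact_force: [0.6, 0.0, -0.5]
finger_gap: 0.0461
gripper_force: 0.0
```

```bash
python3 - <<'E'
from h import *
im,d,P=cloud('wrist');save('w4',im);s=status.read_state();print(s['eef_pos'],s['contact_force'],np.round(s['joint_torque'],1),np.round(s['q'],2))
ok=np.isfinite(P[...,2]);f=im.astype(int)
m=ok&(f[...,0]>120)&(f[...,1]<80)&(f[...,2]<80)&(P[...,2]>.11)&(P[...,2]<.17)
v,u=np.nonzero(m);print(m.sum(),u.min(),u.max(),v.min(),v.max(),np.percentile(P[m][:,2],[1,50,99]))
t=m&(P[...,2]>.150);print(t.sum(),cv2.minEnclosingCircle(P[t][:,:2].astype(np.float32)),P[t].mean(0))
E
```

```text
[ 0.59355307 -0.02357619  0.21817164] [-0.35849442  0.03576768  0.47927121] [  1.6 -56.3 -62.7   0.1  -0.1   0.1] [-0.08 -0.06  1.62 -0.    1.58  1.49]
413 312 330 189 216 [0.11790001 0.15415867 0.15614819]
274 ((0.6008312106132507, -0.02037954516708851), 0.007970445789396763) [ 0.60145899 -0.02037095  0.1545043 ]
```

View pics/w4.png

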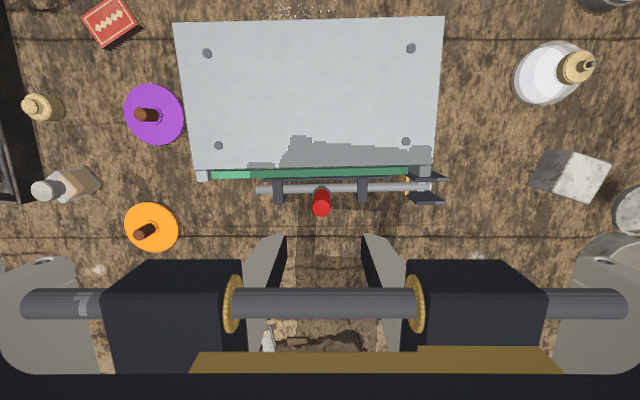

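The red knob is at (321,203), its centre at (0.601, -0.020). Nothing touched the cable. I'll descend and grip.

move_arm(deltas="0.07 -0.03 0.3 0 0;0.07 -0.03 0.6 0 0;0.07 -0.03 0.9 0 0;0.07 -0.03 0.98 0 0;0.07 -0.03 0.98 0 0;0.07 -0.03 0.98 0 0;0.07 -0.03 0.98 0 1;0.07 -0.03 0.98 0 1;0.07 -0.03 0.98 0 1;0.07 -0.03 0.98 0 1;0.07 -0.03 0.98 0 1;0.07 -0.03 0.98 0 1;0.07 -0.03 0.98 0 1")

```text
time: 12.52
eef_pos: [0.6013, -0.0199, 0.1221]
ee_rot: [1.0, -0.0, 0.0, 0.0]
contact_force: [-0.5, -0.1, 3.0]
finger_gap: 0.0157
gripper_force: 30.0
```

move_arm(deltas="0 0 -0.04 0 1;0 0 -0.08 0 1;0 0 -0.11 0 1;0 0 -0.11 0 1;0 0 -0.11 0 1;0 0 -0.11 0 1")

```text
time: 13.02
eef_pos: [0.6011, -0.0199, 0.1325]
ee_rot: [1.0, -0.0, 0.0, -0.0]
contact_force: [1.0, -1.0, -1.9]
finger_gap: 0.0154
gripper_force: 30.0
```

Lifted 10 mm, carrying the bolt's 2 N. I'll pull it back gently past the lip and check the force.

move_arm(deltas="0 -0.03 0 0 1;0 -0.06 0 0 1;0 -0.09 0 0 1;0 -0.12 0 0 1;0 -0.15 0 0 1;0 -0.15 0 0 1")

```text
time: 13.52
eef_pos: [0.601, -0.0042, 0.1325]
ee_rot: [1.0, -0.0, -0.0, -0.0]
contact_force: [-1.5, 0.8, -1.7]
finger_gap: 0.0156
gripper_force: 30.0
```

move_arm(deltas="0 -0.05 0 0 1;-0.01 -0.1 0 0 1;-0.01 -0.15 0 0 1;-0.01 -0.2 0 0 1;-0.01 -0.2 0 0 1;-0.01 -0.2 0 0 1")

```text
time: 14.02
eef_pos: [0.6003, 0.0156, 0.1328]
ee_rot: [1.0, 0.0, 0.0, -0.0]
contact_force: [2.1, 0.6, -1.8]
finger_gap: 0.0155
gripper_force: 30.0
```

```bash
python3 - <<'E'
from h import *
s=status.read_state();k=np.array(s['eef_pos'][:2]);print(k)
K0=np.array([.6008,-.0204]);a=.0226
ex=np.array([1,a]);ey=np.array([-a,1])
H=K0+.02*ex+.116*ey  # hinge
print(H)
# start: tool x=(1,0), tool y=(0,-1)
for deg in range(0,33,4):
    th=-np.radians(deg);r=np.array([[np.cos(th),-np.sin(th)],[np.sin(th),np.cos(th)]])
    d=H+r@(k-H)-k;print(deg,(d[0]*10).round(3),(-d[1]*10).round(3),round(deg/45,2))
E
```

```text
[0.60029726 0.01564263]
[0.6181784 0.096052 ]
0 0.0 -0.0 0.0
4 -0.056 -0.014 0.09
8 -0.11 -0.033 0.18
12 -0.163 -0.055 0.27
16 -0.215 -0.08 0.36
20 -0.264 -0.11 0.44
24 -0.312 -0.142 0.53
28 -0.357 -0.178 0.62
32 -0.399 -0.217 0.71
```

Drawn about 36 mm with little force. I'll swing the gate along its arc.

move_arm(deltas="-0.028 -0.007 0 0.04 1;-0.056 -0.014 0 0.09 1;-0.083 -0.023 0 0.13 1;-0.110 -0.033 0 0.18 1;-0.137 -0.044 0 0.22 1;-0.163 -0.055 0 0.27 1;-0.19 -0.067 0 0.31 1;-0.215 -0.08 0 0.36 1;-0.215 -0.08 0 0.36 1")

```text
time: 14.77
eef_pos: [0.5787, 0.0231, 0.1329]
ee_rot: [0.99, -0.142, 0.0, -0.0]
contact_force: [4.9, -0.2, -1.6]
finger_gap: 0.0153
gripper_force: 30.0
```

move_arm(deltas="-0.028 -0.007 0 0.04 1;-0.056 -0.014 0 0.09 1;-0.083 -0.023 0 0.13 1;-0.110 -0.033 0 0.18 1;-0.137 -0.044 0 0.22 1;-0.163 -0.055 0 0.27 1;-0.19 -0.067 0 0.31 1;-0.203 -0.074 0 0.33 1;-0.203 -0.074 0 0.33 1;-0.203 -0.074 0 0.33 1;-0.203 -0.074 0 0.33 1;-0.203 -0.074 0 0.33 1")

```text
time: 15.77
eef_pos: [0.5618, 0.0354, 0.1329]
ee_rot: [0.964, -0.267, 0.001, 0.0]
contact_force: [6.3, -3.0, -1.2]
finger_gap: 0.0152
gripper_force: 30.0
```

```bash
python3 - <<'E'
from h import *
s=status.read_state();k=np.array(s['eef_pos'][:2]);H=np.array([.6182,.0961]);v=k-H;v0=np.array([.6003,.0156])-H
print(k,np.degrees(np.arctan2(v0[1],v0[0])-np.arctan2(v[1],v[0])),np.linalg.norm(v),np.linalg.norm(v0),np.abs(s['joint_velocities']).max())
im,d,P=cloud('top');save('top2',im)
ok=np.isfinite(P[...,2]);f=im.astype(int)
r=np.hypot(P[...,0]-.43,P[...,1]+.287)
m=ok&(r<.05)&(P[...,2]>.04)&(P[...,2]<.053);print('lid',m.sum(),np.median(P[m],0),cv2.minEnclosingCircle(P[m][:,:2].astype(np.float32)))
box=np.zeros(m.shape,bool);box[170:235,270:390]=1
m=ok&box&(f[...,1]-f[...,0]>30)&(P[...,2]>.08)&(P[...,2]<.12);print('gate',m.sum());p=P[m]
if len(p)>5: q=np.polyfit(p[:,1],p[:,0],1);print(np.degrees(np.arctan(q[0])))
c=cv2.resize(im[120:290,250:450],None,fx=3,fy=3,interpolation=3);save('crop4',c)
E
```

```text
[0.56180035 0.0354386 ] 30.3786543549511 0.08282950413841754 0.08246611425306762 0.0026069689974909816
lid 571 [ 0.43122489 -0.2853262   0.04749948] ((0.4293496906757355, -0.28723862767219543), 0.037954334169626236)
gate 22
26.032203088311345
```

View pics/crop4.png

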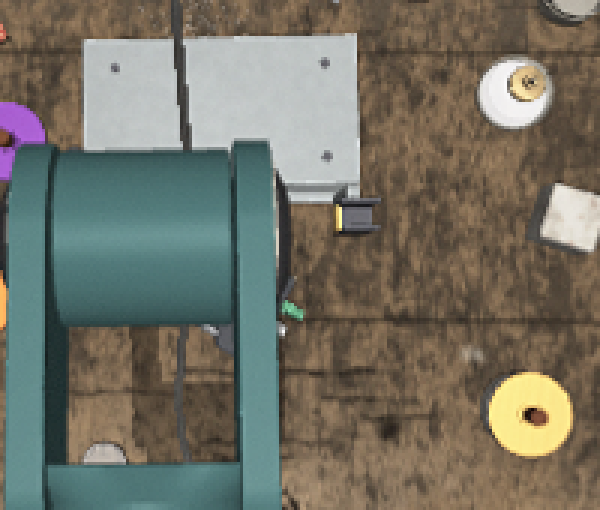

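The gate's green end sits swung out at (292,310), about 30° open. The lid is on the tin at (530,415), and the lamp and block are in place. Handing in.

```bash
python3 -c "
from station import order
print(order.finish_job())"
```

```text
the job is handed in; nothing more can be done
None
```

The job is handed in: the brass lid lies flat and let go on the grey tin, the bolt was lifted over the lip and drawn about 36 mm, and the gate is held about 30° open with the red knob still gripped. I couldn't make out the stone itself, so I picked the tin by its size and white filling. The hand-in returned no verdict.

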